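# Find the scrap-box flap that rocks and push it open

### The job

Three of the four identical flaps on the glass scrap box are propped shut from inside and one is free, but they look alike: press gently on the black rubber pads with the fingertips, without forcing a flap that is firm, until you find the one that rocks. Push that flap down by its pad until it is fully open, so that it stays tipped for scrap to be dropped in, then draw the hand clear. Pick nothing up, and leave the other flaps shut and the loose things on and around the box where they are.

Things in the scene. Friction and masses are not known exactly. Their poses are not given: they have to be found in the camera images.
- scrap_box: low plywood box fixed to the worktop, 180 (x, depth) x 350 (y, width) x 90 mm high; origin: centre of its underside, x away from the robot, y left. Flush in its top lie 4 identical grey flaps at y = +123, +41, -41, -123 mm, each 110 (x) x 69 (y) x 6 mm, over a compartment 112 x 71 mm, 74 mm deep, tipping about an axle along y at its middle (x -22, z 87 mm). Behind them a 56 mm ledge
- flap_1 (a joint): tilt of flap 1 (1 leftmost, 4 rightmost), rad: 0 = level, shut; grows as the half nearer the robot goes down into the box and the far half rises; stop at 0.75 = fully open. A free flap gives way under 2 to 3 N on its pad and stays where it is left (stiff axle); a propped one gives at most about 1 mm. None tips the other way: pressed on the far half all are firm
- pad_1 (a point): centre of the top of the black ribbed rubber pad (32 in x, 46 in y, 2 mm thick) on the near half of flap 1, where to press: 34 mm from the axle toward the robot, 92 mm above the worktop while shut; turns with the flap. Pushed straight down here, a free flap is at its stop when the fingertips are 22 to 35 mm (by their width) below the shut pad
- flap_2 (a joint): tilt of flap 2 (1 leftmost, 4 rightmost), rad: 0 = level, shut; grows as the half nearer the robot goes down into the box and the far half rises; stop at 0.75 = fully open. A free flap gives way under 2 to 3 N on its pad and stays where it is left (stiff axle); a propped one gives at most about 1 mm. None tips the other way: pressed on the far half all are firm
- pad_2 (a point): centre of the top of the black ribbed rubber pad (32 in x, 46 in y, 2 mm thick) on the near half of flap 2, where to press: 34 mm from the axle toward the robot, 92 mm above the worktop while shut; turns with the flap. Pushed straight down here, a free flap is at its stop when the fingertips are 22 to 35 mm (by their width) below the shut pad
- flap_3 (a joint): tilt of flap 3 (1 leftmost, 4 rightmost), rad: 0 = level, shut; grows as the half nearer the robot goes down into the box and the far half rises; stop at 0.75 = fully open. A free flap gives way under 2 to 3 N on its pad and stays where it is left (stiff axle); a propped one gives at most about 1 mm. None tips the other way: pressed on the far half all are firm
- pad_3 (a point): centre of the top of the black ribbed rubber pad (32 in x, 46 in y, 2 mm thick) on the near half of flap 3, where to press: 34 mm from the axle toward the robot, 92 mm above the worktop while shut; turns with the flap. Pushed straight down here, a free flap is at its stop when the fingertips are 22 to 35 mm (by their width) below the shut pad
- flap_4 (a joint): tilt of flap 4 (1 leftmost, 4 rightmost), rad: 0 = level, shut; grows as the half nearer the robot goes down into the box and the far half rises; stop at 0.75 = fully open. A free flap gives way under 2 to 3 N on its pad and stays where it is left (stiff axle); a propped one gives at most about 1 mm. None tips the other way: pressed on the far half all are firm
- pad_4 (a point): centre of the top of the black ribbed rubber pad (32 in x, 46 in y, 2 mm thick) on the near half of flap 4, where to press: 34 mm from the axle toward the robot, 92 mm above the worktop while shut; turns with the flap. Pushed straight down here, a free flap is at its stop when the fingertips are 22 to 35 mm (by their width) below the shut pad
- solder_spool: red solder spool, 60x72x46 mm, standing in front of the box; loose, a bystander; origin at the centre of its underside
- pin_jar: jar with a dark lid and green label, 44 mm across, 105 mm tall, standing on the worktop left of and nearer than the box; loose, a bystander; origin at the centre of its underside
- flux_bottle: brown dropper bottle, 34 mm across, 102 mm tall, standing left of the box; loose, a bystander; origin at the centre of its underside
- copper_foil: flat roll of copper foil, 72 mm across, 10 mm thick, lying on the worktop near the right edge; loose, a bystander; origin at the centre of its underside
- amber_glass: yellow piece of slab glass, 45x45x10 mm, lying loose on the box's back ledge; loose, a bystander; origin at the centre of its underside
- red_glass: red piece of slab glass, 38x50x10 mm, lying loose on the box's back ledge; loose, a bystander; origin at the centre of its underside

How it is judged:
By the outcome, as a careful person would: the job done as asked, in the order asked, and still so for the second after the job is handed in, with the robot touching nothing.
It also fails if it takes over 48 s, if anything falls off the work surface, if the arm or the gripper's body presses on something with over 40 N, if the wrist force passes 120 N, or if a joint passes its speed limit or range.

### The arm

A 6-joint arm with a two-finger parallel gripper is mounted at the origin on a cart in front of the work surface, level with it; the furniture and walls round the work are solid. World frame = base frame: x ahead of the robot, y to its left, z up, the work surface at z = 0. Lengths are in m, angles in rad, forces in N, time in s.
With the tool pointing down it reaches from about 0.225 to 0.875 m from the base axis. Payload 3.4 kg.
Tool frame: the origin (TCP) lies on the centre line of the jaws, within the pads' length; the fingertips stand 11 mm ahead of it and the grasp point (between the pads) lies 8 mm behind it; z points along the fingers, y is the line along which they close (so a half turn about z gives the same grasp; the last joint's range is limited). The gripper opens to 85 mm and grips with 20 to 120 N. Pads are 22 mm wide; open, the fingers measure 114 mm over their backs; the gripper's body (76 mm by 85 mm) begins 54 mm behind the grasp point. The pads swing forward as they close: fully open they stand 13 mm farther back than shut.
Start: joints at [-1.351, 0.276, 1.505, -0, 1.361, -0.121], TCP at [0.192, -0.542, 0.204] pointing down, gripper open.
Joint ranges: [-2.89, 2.89], [-0.75, 2.08], [0.22, 2.7], [-1.18, 4.32], [0.11, 2.71], [-2.7, 2.7]. Speed limits (rad/s): [2.57, 2.57, 3.14, 3.14, 3.14, 3.14].

### API

Orientations are given as a unit quaternion [w, x, y, z].
In Python, from rig import manip, eyes, job gives the robot as it stands.
- The arm moves only by the tool drive_tool, never from a script. Its argument "rows" is a list of rows, each a list of 3 entries, a list of its own where there are three numbers: the turn, a rotation vector about the world's x, y, z in rad, then the shift along the world's x, y, z in cm, then the finger opening in cm, from 0 to 8.54. A call has 1 to 8 rows; each row shifts and turns the commanded pose from where the row before left it; what a row does not reach is not made up. A row lasts 1/8 s, in which the tool goes at most 62.5 mm and 10.7 degrees, less where a joint would pass 70% of its speed; a pose out of reach is approached as far as the arm can. A call is refused whole if a number of a shift passes 6.25 or a number of a turn 0.188, either way. A call with a gripper value outside its range is refused whole. The fingers move at their own pace and stop on an object; "force" is the grip in N (left out, the last holds). Time passes only in rows, so rows that do not move let the fingers close. It gives the time, the measured TCP pose, the force, the opening and the grip force at its end, in the units of the state.
- manip.get_state(): the state, without advancing time (a new reading comes with each control period).
- eyes.get_image(name): name is "scene" or "top"; returns the picture (420x560x3 uint8, red, green, blue); there is no depth.
- eyes.get_calibration(name): a dict with "camera_matrix" (3x3 intrinsics, pixels), "view" (4x4, takes a point from world to camera coordinates). Camera axes: x right, y up, looking along -z (the intrinsics and any distortion apply to the point x, -y, -z); pixel columns grow to the right and rows downward; lengths in m; the calibration is good to about 2 mm. A picture is of the moment at which its call begins. get_calibration takes no time and is no camera call.
- job.sign_off(): hands the job in; it is judged then, once.
The state is a dict: "clock": time; "qpos": joint angles; "qd": joint speeds; "effort": joint torques, N m; "position": TCP position; "ee_rot": TCP orientation; "contact_force": force on the tool from outside, world axes, zero at the start; "moment": the same for the moment, N m; "width": finger opening in m; "gripper_force": force on a finger pad.
Only numpy, scipy, OpenCV 4.12 (cv2) and the standard library are available. Lean on these libraries where they do the work, as an engineer would, in place of code of your own. Each camera call takes 0.05 s, during which the arm holds its last target. There are 200 camera calls.

## Working session

There is one attempt and no reset: what is moved stays moved. The work goes in short steps, Python scripts to look and compute and a tool call to move; the robot and the scene stay as the last step left them, time stands still between calls to the robot, and variables do not carry over. Pictures are saved under pics/ and viewed, at most 10 in all, crops included, and the job is handed in when it is done.

Besides the shell and the picture viewer there is one more tool, called after "Emit:" by a JSON object that holds its "name" and its "arguments". drive_tool: Moves the arm, as the interface text tells. Its arguments: {"type":"object","properties":{"rows":{"type":"array"},"force":{"type":"number"}},"required":["rows"]}

```bash
mkdir -p pics; python3 - <<'E'
from rig import manip, eyes, job
import cv2, numpy as np
a=eyes.get_image("scene"); b=eyes.get_image("top")
cv2.imwrite("pics/s0.png",a[:,:,::-1]); cv2.imwrite("pics/t0.png",b[:,:,::-1])
for n in("scene","top"):
    c=eyes.get_calibration(n); print({k:np.round(v,3).tolist() if not isinstance(v,str) else v for k,v in c.items()})
s=manip.get_state(); print(s)
E
```

```text
{'camera_matrix': [[529.369, 0.0, 282.5], [0.0, 529.369, 206.972], [0.0, 0.0, 1.0]], 'view': [[-0.464, -0.885, -0.017, 0.232], [0.583, -0.32, 0.747, -0.423], [-0.667, 0.337, 0.665, -0.853], [0.0, 0.0, 0.0, 1.0]]}
{'camera_matrix': [[539.158, 0.0, 276.982], [0.0, 539.158, 217.676], [0.0, 0.0, 1.0]], 'view': [[0.002, -1.0, 0.0, -0.047], [0.975, 0.002, 0.22, -0.596], [-0.22, 0.0, 0.975, -1.235], [0.0, 0.0, 0.0, 1.0]]}
{'clock': 0.1, 'qpos': array([-1.35098190e+00,  2.76549364e-01,  1.50599731e+00,  3.46163862e-05,
        1.36070789e+00, -1.20996568e-01]), 'qd': array([-0.00168616, -0.00071285, -0.00285556, -0.00126357, -0.00126459,
       -0.00068042]), 'effort': array([ 1.24930357e-03, -4.17702019e+01, -2.46404618e+01, -1.00312868e-04,
        5.82249384e-03, -6.38030599e-06]), 'position': array([ 0.19209198, -0.54142348,  0.20331988]), 'ee_rot': array([-8.30780393e-04,  9.85516357e-01,  1.69578358e-01, -2.41361023e-05]), 'contact_force': array([0.01030995, 0.40135874, 0.21557413]), 'moment': array([ 0.0238475 , -0.01017472, -0.02279166]), 'gripper_force': 0.0, 'width': 0.08556252669049502}
```

View pics/t0.png

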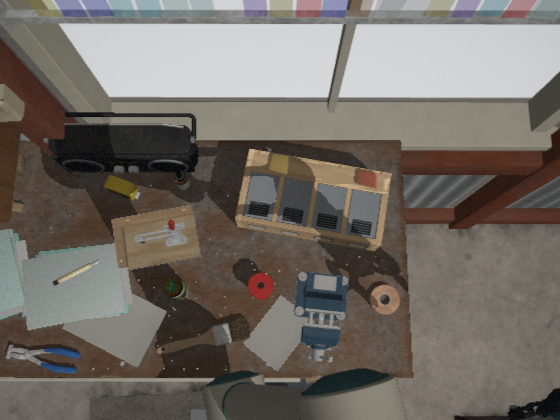

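View pics/s0.png

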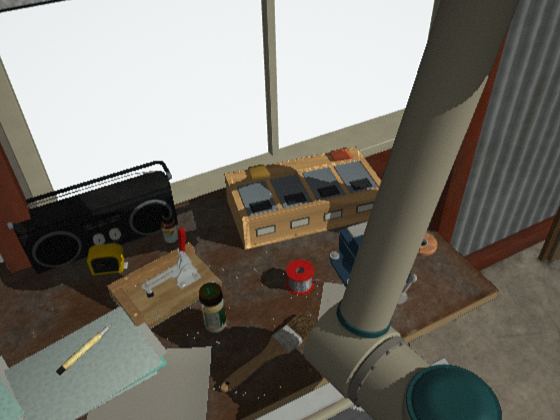

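The top view shows the box at about (240–390, 150–248), turned slightly. Its black pads are near (259,210), (294,215), (326,221) and (360,228). A blue fixture stands at about (320,300), and the gripper is at the bottom right. Next I'll measure the pads and heights.

```bash
cat > h.py <<'E'
import cv2, numpy as np
from rig import manip, eyes, job
def cal(n):
    c=eyes.get_calibration(n); return np.array(c["camera_matrix"]),np.array(c["view"])
def ray(n,u,v):
    K,V=cal(n); d=np.linalg.inv(K)@[u,v,1]; d=d*[1,-1,-1]; R=V[:3,:3]; return -R.T@V[:3,3], R.T@d
def plane(n,u,v,z):
    o,d=ray(n,u,v); return o+d*(z-o[2])/d[2]
def proj(n,p):
    K,V=cal(n); q=V[:3,:3]@p+V[:3,3]; q=K@(q*[1,-1,-1]); return q[:2]/q[2]
E
python3 - <<'E'
from h import *
b=cv2.imread("pics/t0.png")
crop=b[135:260,225:405]; cv2.imwrite("pics/tc.png",cv2.resize(crop,None,fx=4.4,fy=4.4,interpolation=cv2.INTER_CUBIC))
g=b.max(2)
m=(g<45).astype(np.uint8); m[:195]=0;m[240:]=0;m[:,:243]=0;m[:,385:]=0
n,l,st,c=cv2.connectedComponentsWithStats(m)
for i in range(1,n):
    if st[i,4]>60: print(st[i],c[i],plane("top",*c[i],.092).round(4))
# box corners at z=.09 from rough pixels
for u,v in [(247,152),(391,168),(383,247),(238,219)]: print(plane("top",u,v,.09).round(3))
# vice
for t,s in [((325,283),(365,240))]:
    print(plane("top",*t,0),plane("top",*t,.15))
E
```

```text
[249 203  20  13 185] [258.45945946 209.34054054] [ 0.6101 -0.0015  0.092 ]
[283 207  20  16 214] [293.02803738 214.35514019] [ 0.5981 -0.0835  0.092 ]
[317 213  20  16 233] [326.54077253 220.70386266] [ 0.5828 -0.1626  0.092 ]
[0.754 0.028 0.09 ]
[ 0.714 -0.321  0.09 ]
[ 0.521 -0.294  0.09 ]
[0.587 0.047 0.09 ]
[ 0.44538621 -0.16456399  0.        ] [ 0.43005559 -0.15118698  0.15      ]
```

View pics/tc.png

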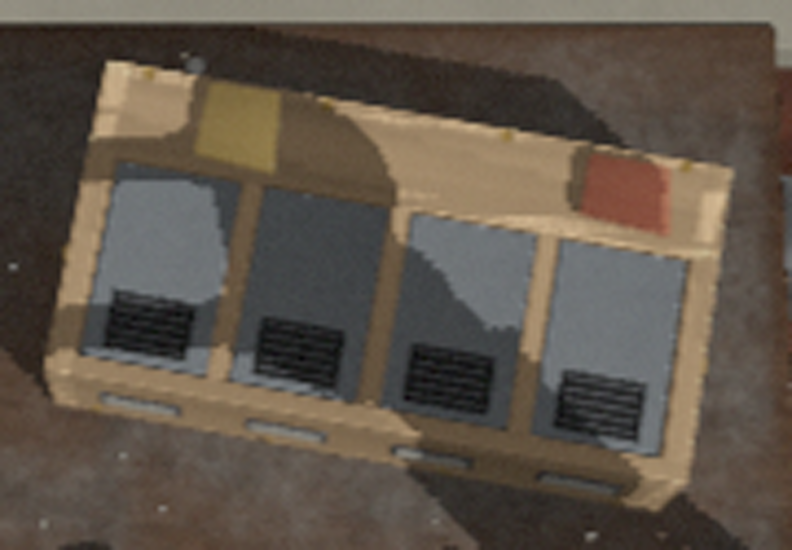

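```bash
python3 - <<'E'
from h import *
px=[(259.1,208.6),(293.2,215.2),(327,221.4),(361.6,227)]
P=np.array([plane("top",*p,.092) for p in px]); print(P.round(4))
d=P[0]-P[3]; d/=np.linalg.norm(d); yaw=np.arctan2(-d[0],d[1]); print(yaw, np.linalg.norm(np.diff(P,axis=0),axis=1))
for p in P: print(proj("scene",p).round(0))
s=manip.get_state(); print((P-s["position"])*100)
E
```

```text
[[ 0.6119 -0.003   0.092 ]
 [ 0.596  -0.0839  0.092 ]
 [ 0.5811 -0.1637  0.092 ]
 [ 0.5678 -0.2449  0.092 ]]
-0.18045586927446378 [0.08242443 0.08111475 0.08235283]
[260. 205.]
[295. 198.]
[328. 191.]
[360. 184.]
[[ 41.98391841  53.8376834  -11.13198833]
 [ 40.3920605   45.75041811 -11.13198833]
 [ 38.90542267  37.776339   -11.13198833]
 [ 37.57108177  29.64987504 -11.13198833]]
```

Emit:
{"name": "drive_tool", "arguments": {"rows": [[[0,0,-0.13],[2,1,4],0],[[0,0,-0.13],[4,3,2],0],[[0,0,-0.13],[4,3,0],0],[[0,0,-0.118],[4,3,0],0]], "force": 40}}

```text
clock: 0.6
position: [0.3332, -0.441, 0.2641]
ee_rot: [0.0, 0.996, -0.086, 0.0]
contact_force: [0.5, -1.4, -0.9]
width: 0.0121
gripper_force: 0.0
```

Emit:
{"name": "drive_tool", "arguments": {"rows": [[[0,0,0],[4.5,3.5,0],0],[[0,0,0],[4.5,3.5,0],0],[[0,0,0],[4.5,3.5,0],0],[[0,0,0],[4.5,3.5,0],0],[[0,0,0],[4,3.5,-1],0],[[0,0,0],[1.5,2.1,-4],0],[[0,0,0],[0,0,-4],0],[[0,0,0],[0,0,0],0]]}}

```text
clock: 1.6
position: [0.5648, -0.2441, 0.1703]
ee_rot: [-0.002, 0.997, -0.083, -0.004]
contact_force: [0.1, -0.5, 0.5]
width: 0.0002
gripper_force: 0.0
```

```bash
python3 - <<'E'
from h import *
a=eyes.get_image("scene")[:,:,::-1]; b=eyes.get_image("top")[:,:,::-1]
c1=cv2.resize(b[130:270,220:410],(760,560)); cv2.imwrite("pics/t1.png",c1)
cv2.imwrite("pics/s1.png",cv2.resize(a[90:290,200:460],(780,600)))
s=manip.get_state(); print(s["position"],s["contact_force"],s["width"])
E
```

```text
[ 0.56746763 -0.24637564  0.17476071] [ 0.30906903 -0.18014139  1.17621089] 9.770585652878033e-05
```

View pics/s1.png

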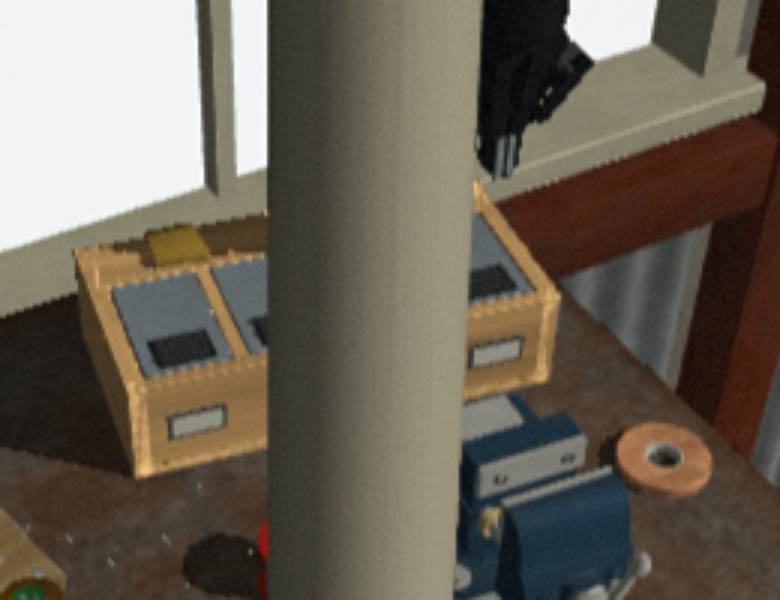

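The scene view shows the closed fingertips at about crop (505,178), hovering above pad 4 at crop (490,280). I'll go down slowly.

Emit:
{"name": "drive_tool", "arguments": {"rows": [[[0,0,0],[0,0,-1.5],0],[[0,0,0],[0,0,-1.5],0],[[0,0,0],[0,0,-1],0],[[0,0,0],[0,0,-0.5],0],[[0,0,0],[0,0,0],0],[[0,0,0],[0,0,0],0]]}}

```text
clock: 2.45
position: [0.5675, -0.2461, 0.1295]
ee_rot: [0.0, 0.997, -0.083, 0.0]
contact_force: [0.7, 0.9, 0.8]
width: 0.0001
gripper_force: 0.0
```

Emit:
{"name": "drive_tool", "arguments": {"rows": [[[0,0,0],[0,0,-0.5],0],[[0,0,0],[0,0,-0.5],0],[[0,0,0],[0,0,-0.3],0],[[0,0,0],[0,0,0],0],[[0,0,0],[0,0,0],0]]}}

```text
clock: 3.08
position: [0.5673, -0.246, 0.1162]
ee_rot: [0.0, 0.997, -0.084, 0.0]
contact_force: [0.1, -0.1, 0.6]
width: -0.0002
gripper_force: 0.0
```

Emit:
{"name": "drive_tool", "arguments": {"rows": [[[0,0,0],[0,0,-0.3],0],[[0,0,0],[0,0,-0.3],0],[[0,0,0],[0,0,-0.3],0],[[0,0,0],[0,0,0],0],[[0,0,0],[0,0,0],0]]}}

```text
clock: 3.7
position: [0.5672, -0.246, 0.1071]
ee_rot: [0.0, 0.997, -0.084, 0.0]
contact_force: [0.1, 0.5, 0.4]
width: -0.0003
gripper_force: 0.0
```

Emit:
{"name": "drive_tool", "arguments": {"rows": [[[0,0,0],[0,0,-0.15],0],[[0,0,0],[0,0,-0.1],0],[[0,0,0],[0,0,0],0]]}}

```text
clock: 4.08
position: [0.5671, -0.2459, 0.1045]
ee_rot: [0.0, 0.997, -0.084, -0.0]
contact_force: [0.8, -0.0, 0.1]
width: 0.0001
gripper_force: 0.0
```

Emit:
{"name": "drive_tool", "arguments": {"rows": [[[0,0,0],[0,0,-0.1],0],[[0,0,0],[0,0,0],0]]}}

```text
clock: 4.32
position: [0.5672, -0.2459, 0.1035]
ee_rot: [0.0, 0.997, -0.084, -0.0]
contact_force: [0.3, 0.6, 0.1]
width: -0.0002
gripper_force: 0.0
```

Emit:
{"name": "drive_tool", "arguments": {"rows": [[[0,0,0],[0,0,-0.1],0],[[0,0,0],[0,0,0],0]]}}

```text
clock: 4.58
position: [0.5671, -0.2459, 0.1025]
ee_rot: [-0.0, 0.997, -0.084, -0.0]
contact_force: [-1.0, 0.6, 0.2]
width: -0.0
gripper_force: 0.0
```

Emit:
{"name": "drive_tool", "arguments": {"rows": [[[0,0,0],[0,0,-0.1],0],[[0,0,0],[0,0,0],0]]}}

```text
clock: 4.82
position: [0.5671, -0.2459, 0.1015]
ee_rot: [0.0, 0.997, -0.084, -0.0]
contact_force: [-0.4, -0.1, 0.3]
width: -0.0001
gripper_force: 0.0
```

Emit:
{"name": "drive_tool", "arguments": {"rows": [[[0,0,0],[0,0,-0.1],0],[[0,0,0],[0,0,0],0]]}}

```text
clock: 5.08
position: [0.5671, -0.2459, 0.1005]
ee_rot: [0.0, 0.997, -0.083, -0.0]
contact_force: [0.5, 0.2, 0.8]
width: -0.0001
gripper_force: 0.0
```

Emit:
{"name": "drive_tool", "arguments": {"rows": [[[0,0,0],[0,0,-0.1],0],[[0,0,0],[0,0,0],0]]}}

```text
clock: 5.32
position: [0.5671, -0.2459, 0.0995]
ee_rot: [0.0, 0.997, -0.084, -0.0]
contact_force: [-0.7, -0.1, 0.0]
width: 0.0002
gripper_force: 0.0
```

Emit:
{"name": "drive_tool", "arguments": {"rows": [[[0,0,0],[0,0,-0.05],0],[[0,0,0],[0,0,0],0]]}}

```text
clock: 5.58
position: [0.5672, -0.2459, 0.0991]
ee_rot: [0.0, 0.997, -0.083, -0.0]
contact_force: [0.9, 0.3, 0.4]
width: 0.0001
gripper_force: 0.0
```

```bash
python3 - <<'E'
from h import *
a=eyes.get_image("scene")[:,:,::-1]
cv2.imwrite("pics/s2.png",cv2.resize(a[130:230,330:460],(780,600)))
s=manip.get_state(); print(s["position"],s["contact_force"]); print(proj("scene",s["position"]-[0,0,.011]))
E
```

```text
[ 0.56718937 -0.24597254  0.09912103] [-0.00639278 -0.02997485  0.43567253]
[360.65854488 184.93113036]
```

View pics/s2.png

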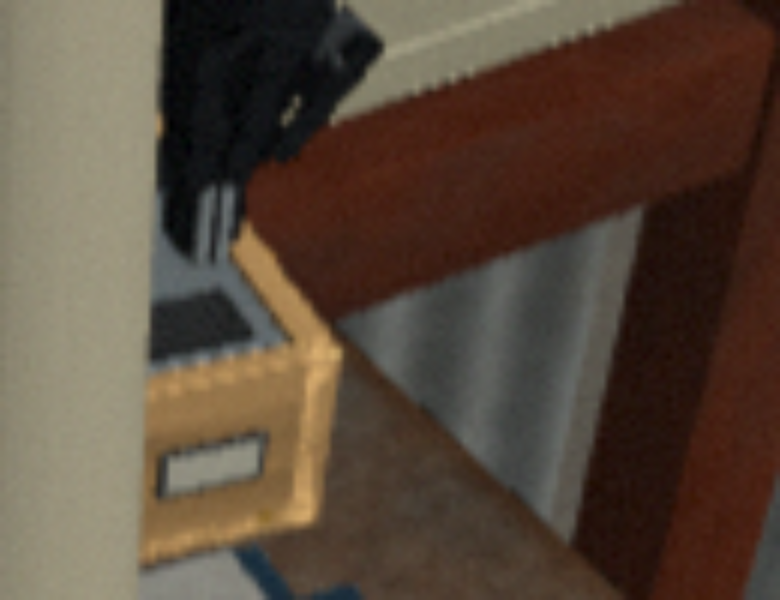

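```bash
python3 - <<'E'
from h import *
b=eyes.get_image("top")[:,:,::-1]
cv2.imwrite("pics/t2.png",cv2.resize(b[130:270,280:470],(760,560),interpolation=cv2.INTER_CUBIC))
p=manip.get_state()["position"]
for dz in(0,-.011): print(proj("top",p+[0,0,dz]))
print(plane("scene",365.3,173.7,.09),plane("scene",365.3,173.7,.12))
E
```

```text
[362.53330089 226.63384143]
[361.81038765 227.58468444]
[ 0.59570731 -0.27846169  0.09      ] [ 0.56522014 -0.254526    0.12      ]
```

View pics/t2.png

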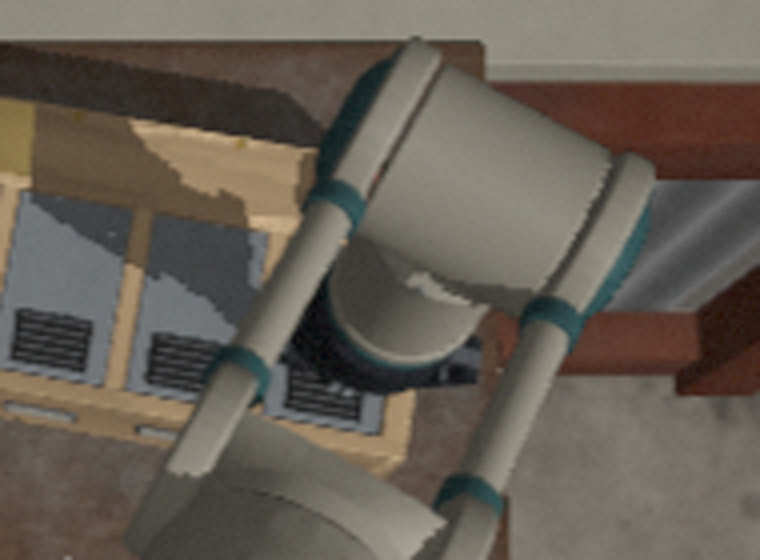

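The scene view puts the fingertips at crop (212,262), with grey flap visible between them and the pad. They are still above it, and the force reading is zero too. I'll keep going in small steps.

Emit:
{"name": "drive_tool", "arguments": {"rows": [[[0,0,0],[0,0,-0.1],0],[[0,0,0],[0,0,-0.1],0],[[0,0,0],[0,0,0],0]]}}

```text
clock: 6.05
position: [0.5671, -0.2459, 0.097]
ee_rot: [-0.0, 0.997, -0.084, -0.0]
contact_force: [-0.0, -0.1, -1.1]
width: -0.0
gripper_force: 0.0
```

Emit:
{"name": "drive_tool", "arguments": {"rows": [[[0,0,0],[0,0,-0.1],0],[[0,0,0],[0,0,-0.1],0],[[0,0,0],[0,0,0],0]]}}

```text
clock: 6.42
position: [0.5671, -0.2459, 0.095]
ee_rot: [-0.0, 0.997, -0.083, -0.0]
contact_force: [-0.2, -0.4, -0.3]
width: 0.0
gripper_force: 0.0
```

```bash
python3 - <<'E'
from h import *
for f,o,k,tip in(("s1",(200,90),3,(505,178)),("s2",(330,130),6,(212,262))):
    print(np.array(tip)/k+o)
for z in(.1748,.0991):
  for d in(.011,0,-.02): print(z,d,proj("scene",np.array([.556,-.246,z-d])))
import cv2
a=eyes.get_image("scene")[:,:,::-1]
cv2.imwrite("pics/s3.png",cv2.resize(a[130:230,330:460],(780,600),interpolation=cv2.INTER_CUBIC))
s=manip.get_state(); print(s["position"],s["contact_force"],s["qpos"])
E
```

```text
[368.33333333 149.33333333]
[365.33333333 173.66666667]
0.1748 0.011 [366.15617404 161.76462705]
0.1748 0 [366.58534567 157.83319823]
0.1748 -0.02 [367.3793254 150.559943 ]
0.0991 0.011 [363.33914942 187.56999488]
0.0991 0 [363.73429584 183.95025413]
0.0991 -0.02 [364.4648118  177.25835909]
[ 0.56713887 -0.24593953  0.09503766] [-0.03606984  0.09390868 -0.44527166] [-5.21619690e-01  4.15297522e-01  1.57376866e+00 -1.00543836e-04
  1.15268019e+00  1.21641059e+00]
```

View pics/s3.png

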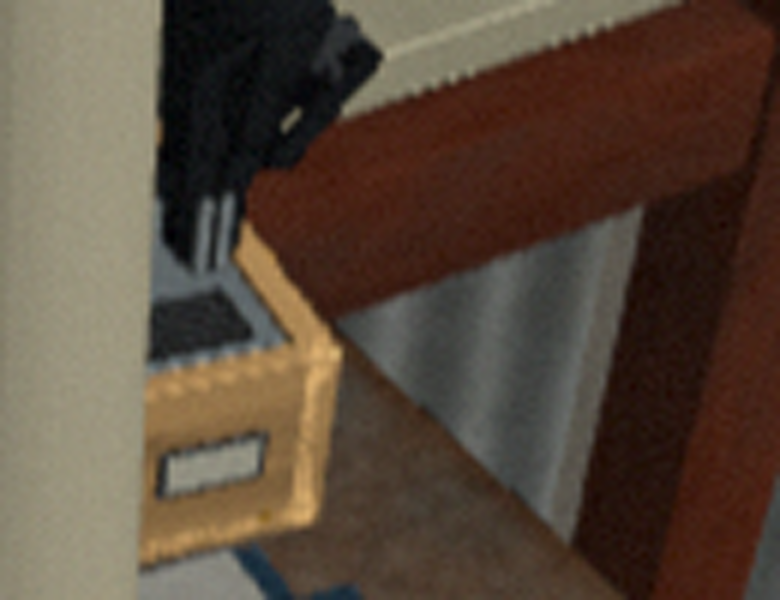

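Fingertips at crop (210,272), still visibly clear of the pad. Continuing down.

Emit:
{"name": "drive_tool", "arguments": {"rows": [[[0,0,0],[0,0,-0.2],0],[[0,0,0],[0,0,-0.1],0],[[0,0,0],[0,0,0],0]]}}

```text
clock: 6.85
position: [0.5671, -0.2459, 0.092]
ee_rot: [-0.0, 0.997, -0.083, -0.0]
contact_force: [-0.2, 0.2, -0.8]
width: -0.0002
gripper_force: 0.0
```

Emit:
{"name": "drive_tool", "arguments": {"rows": [[[0,0,0],[0,0,-0.2],0],[[0,0,0],[0,0,-0.1],0],[[0,0,0],[0,0,0],0]]}}

```text
clock: 7.22
position: [0.5671, -0.2459, 0.089]
ee_rot: [-0.0, 0.997, -0.084, -0.0]
contact_force: [-1.0, 0.1, -0.9]
width: 0.0004
gripper_force: 0.0
```

Emit:
{"name": "drive_tool", "arguments": {"rows": [[[0,0,0],[0,0,-0.2],0],[[0,0,0],[0,0,-0.1],0],[[0,0,0],[0,0,0],0]]}}

```text
clock: 7.6
position: [0.5671, -0.2459, 0.086]
ee_rot: [-0.0, 0.997, -0.083, -0.0]
contact_force: [0.3, 0.1, 0.4]
width: 0.0001
gripper_force: 0.0
```

Emit:
{"name": "drive_tool", "arguments": {"rows": [[[0,0,0],[0,0,-0.2],0],[[0,0,0],[0,0,-0.1],0],[[0,0,0],[0,0,0],0]]}}

```text
clock: 7.98
position: [0.5671, -0.2459, 0.083]
ee_rot: [-0.0, 0.997, -0.084, -0.0]
contact_force: [-0.6, 0.2, 0.8]
width: -0.0002
gripper_force: 0.0
```

```bash
python3 - <<'E'
from h import *
a=eyes.get_image("scene")[:,:,::-1]
cv2.imwrite("pics/s4.png",cv2.resize(a[140:210,330:420],(780,600),interpolation=cv2.INTER_CUBIC))
s=manip.get_state(); print(s["position"],s["contact_force"])
P=np.array([.5678,-.2449,.092]); c,sn=np.cos(-.18),np.sin(-.18)
for dx,dy in((.016,-.023),(-.016,-.023)):
  q=proj("scene",P+[c*dx-sn*dy,sn*dx+c*dy,0]); print(q,(q-[330,140])*[780/90,600/70])
E
```

```text
[ 0.56718121 -0.24593853  0.08307162] [0.62032378 0.04840096 0.23127216]
[366.43146498 177.72421855] [315.73936315 323.35044469]
[372.03054093 185.76261763] [364.26468806 392.25100824]
```

View pics/s4.png

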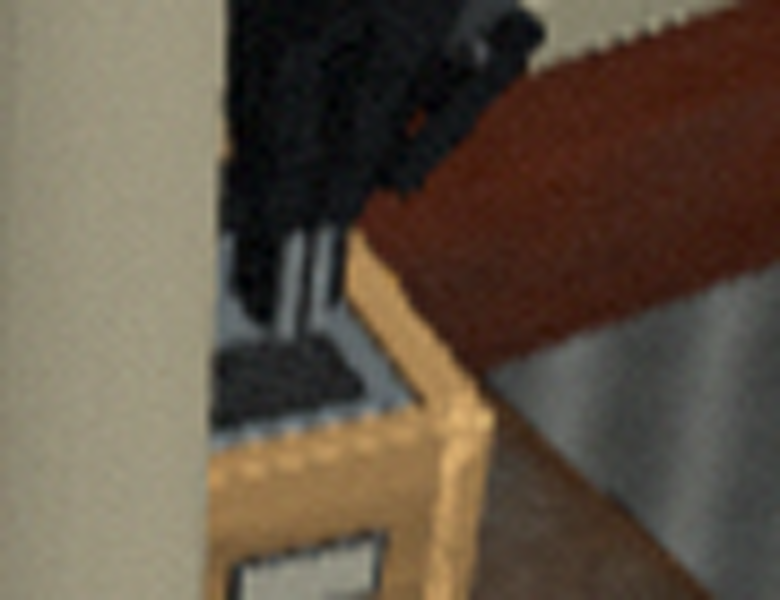

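Fingertips are now at crop (295,340), just overlapping the pad's far edge in the image and still with no force. Continuing down.

Emit:
{"name": "drive_tool", "arguments": {"rows": [[[0,0,0],[0,0,-0.1],0],[[0,0,0],[0,0,-0.1],0],[[0,0,0],[0,0,0],0]]}}

```text
clock: 8.4
position: [0.5671, -0.2459, 0.081]
ee_rot: [-0.0, 0.997, -0.084, -0.0]
contact_force: [-0.3, 0.5, 0.8]
width: -0.0002
gripper_force: 0.0
```

Emit:
{"name": "drive_tool", "arguments": {"rows": [[[0,0,0],[0,0,-0.1],0],[[0,0,0],[0,0,-0.1],0],[[0,0,0],[0,0,0],0]]}}

```text
clock: 8.78
position: [0.5671, -0.2459, 0.079]
ee_rot: [-0.0, 0.997, -0.083, -0.0]
contact_force: [-0.2, -0.2, 0.3]
width: 0.0002
gripper_force: 0.0
```

Emit:
{"name": "drive_tool", "arguments": {"rows": [[[0,0,0],[0,0,-0.1],0],[[0,0,0],[0,0,-0.1],0],[[0,0,0],[0,0,0],0]]}}

```text
clock: 9.15
position: [0.5671, -0.2459, 0.077]
ee_rot: [0.0, 0.997, -0.083, -0.0]
contact_force: [0.8, -0.6, -0.4]
width: 0.0
gripper_force: 0.0
```

Emit:
{"name": "drive_tool", "arguments": {"rows": [[[0,0,0],[0,0,-0.1],0],[[0,0,0],[0,0,-0.1],0],[[0,0,0],[0,0,0],0]]}}

```text
clock: 9.52
position: [0.5671, -0.2459, 0.075]
ee_rot: [0.0, 0.997, -0.084, -0.0]
contact_force: [0.1, -0.0, -0.8]
width: -0.0001
gripper_force: 0.0
```

Emit:
{"name": "drive_tool", "arguments": {"rows": [[[0,0,0],[0,0,-0.1],0],[[0,0,0],[0,0,-0.1],0],[[0,0,0],[0,0,0],0]]}}

```text
clock: 9.9
position: [0.5671, -0.2459, 0.073]
ee_rot: [0.0, 0.997, -0.083, -0.0]
contact_force: [0.1, -0.0, 0.5]
width: -0.0002
gripper_force: 0.0
```

Emit:
{"name": "drive_tool", "arguments": {"rows": [[[0,0,0],[0,0,-0.1],0],[[0,0,0],[0,0,-0.1],0],[[0,0,0],[0,0,0],0]]}}

```text
clock: 10.28
position: [0.5671, -0.2459, 0.071]
ee_rot: [-0.0, 0.997, -0.084, -0.0]
contact_force: [-0.2, -0.5, 0.0]
width: 0.0001
gripper_force: 0.0
```

```bash
python3 - <<'E'
from h import *
a=eyes.get_image("scene")[:,:,::-1]; b=eyes.get_image("top")[:,:,::-1]
x=cv2.resize(a[140:210,340:400],(400,467),interpolation=cv2.INTER_CUBIC)
y=cv2.resize(b[170:240,330:390],(400,467),interpolation=cv2.INTER_CUBIC)
cv2.imwrite("pics/s5.png",np.hstack([x,y]))
E
```

```text
(no output)
```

View pics/s5.png

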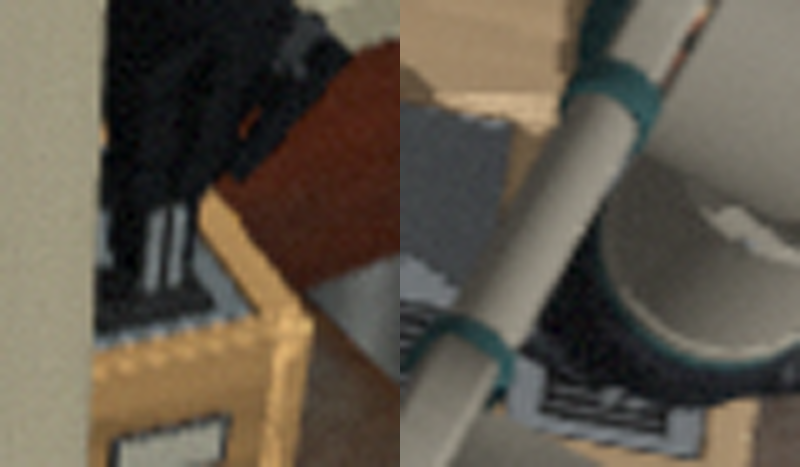

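Left half: the fingertips at crop (160,290) are over the middle of pad 4, and the flap is still level (its near edge is flush in both views). Contact should be close.

Emit:
{"name": "drive_tool", "arguments": {"rows": [[[0,0,0],[0,0,-0.1],0],[[0,0,0],[0,0,-0.1],0],[[0,0,0],[0,0,0],0]]}}

```text
clock: 10.75
position: [0.5671, -0.2459, 0.069]
ee_rot: [-0.0, 0.997, -0.084, -0.0]
contact_force: [-0.8, 0.7, -0.5]
width: -0.0001
gripper_force: 0.0
```

Emit:
{"name": "drive_tool", "arguments": {"rows": [[[0,0,0],[0,0,-0.1],0],[[0,0,0],[0,0,-0.1],0],[[0,0,0],[0,0,0],0]]}}

```text
clock: 11.12
position: [0.5671, -0.2459, 0.067]
ee_rot: [-0.0, 0.997, -0.084, -0.0]
contact_force: [-0.3, -0.1, -0.9]
width: -0.0
gripper_force: 0.0
```

```bash
python3 - <<'E'
from h import *
for z in(.092,.1,.11): print(plane("scene",364,183.5,z))
s=manip.get_state(); print(s["position"],s["contact_force"])
E
```

```text
[ 0.56403717 -0.25293687  0.092     ]
[ 0.55620553 -0.24679484  0.1       ]
[ 0.54641598 -0.23911731  0.11      ]
[ 0.56712312 -0.2459323   0.06700952] [-0.28247244 -0.09323591 -0.9442954 ]
```

Emit:
{"name": "drive_tool", "arguments": {"rows": [[[0,0,0],[0,0,-0.1],0],[[0,0,0],[0,0,-0.1],0],[[0,0,0],[0,0,0],0]]}}

```text
clock: 11.5
position: [0.5671, -0.2459, 0.065]
ee_rot: [0.0, 0.997, -0.084, -0.0]
contact_force: [0.6, 0.2, -0.8]
width: 0.0001
gripper_force: 0.0
```

Emit:
{"name": "drive_tool", "arguments": {"rows": [[[0,0,0],[0,0,-0.1],0],[[0,0,0],[0,0,0],0]]}}

```text
clock: 11.75
position: [0.5672, -0.246, 0.0647]
ee_rot: [0.0, 0.997, -0.083, 0.0]
contact_force: [-1.2, 0.6, 3.0]
width: 0.0003
gripper_force: 2.0
```

Emit:
{"name": "drive_tool", "arguments": {"rows": [[[0,0,0],[0,0,-0.1],0],[[0,0,0],[0,0,0],0]]}}

```text
clock: 12.0
position: [0.5672, -0.246, 0.0647]
ee_rot: [0.0, 0.997, -0.083, 0.0]
contact_force: [-2.8, 0.9, 8.4]
width: -0.0003
gripper_force: 4.5
```

Flap 4 is firm: the force rose to 8.4 N with no travel. Contact is at TCP z ≈ 0.065. Now flap 3.

Emit:
{"name": "drive_tool", "arguments": {"rows": [[[0,0,0],[0,0,1.5],0],[[0,0,0],[0.5,3,0],0],[[0,0,0],[0.5,3,0],0],[[0,0,0],[0.4,2.2,0],0],[[0,0,0],[0,0,0],0],[[0,0,0],[0,0,-0.7],0],[[0,0,0],[0,0,-0.4],0],[[0,0,0],[0,0,0],0]]}}

```text
clock: 13.0
position: [0.5806, -0.1645, 0.0663]
ee_rot: [-0.0, 0.996, -0.084, -0.001]
contact_force: [-0.3, 0.4, -0.0]
width: -0.0001
gripper_force: 0.0
```

Emit:
{"name": "drive_tool", "arguments": {"rows": [[[0,0,0],[0,0,-0.1],0],[[0,0,0],[0,0,-0.1],0],[[0,0,0],[0,0,-0.1],0],[[0,0,0],[0,0,0],0]]}}

```text
clock: 13.5
position: [0.5813, -0.1642, 0.0647]
ee_rot: [0.0, 0.997, -0.083, 0.0]
contact_force: [-1.4, -0.1, 3.6]
width: -0.0
gripper_force: 1.8
```

Emit:
{"name": "drive_tool", "arguments": {"rows": [[[0,0,0],[0,0,-0.1],0],[[0,0,0],[0,0,0],0]]}}

```text
clock: 13.75
position: [0.5813, -0.1642, 0.0647]
ee_rot: [0.0, 0.997, -0.083, 0.0]
contact_force: [-1.8, 0.1, 9.0]
width: 0.0003
gripper_force: 4.5
```

Flap 3 is firm too. Now flap 2.

Emit:
{"name": "drive_tool", "arguments": {"rows": [[[0,0,0],[0,0,1.5],0],[[0,0,0],[0.5,3,0],0],[[0,0,0],[0.5,3,0],0],[[0,0,0],[0.5,2,0],0],[[0,0,0],[0,0,0],0],[[0,0,0],[0,0,-0.7],0],[[0,0,0],[0,0,-0.4],0],[[0,0,0],[0,0,0],0]]}}

```text
clock: 14.75
position: [0.5956, -0.0846, 0.0663]
ee_rot: [0.0, 0.996, -0.084, -0.001]
contact_force: [0.1, 0.3, -0.2]
width: 0.0002
gripper_force: 0.0
```

Emit:
{"name": "drive_tool", "arguments": {"rows": [[[0,0,0],[0,0,-0.1],0],[[0,0,0],[0,0,-0.1],0],[[0,0,0],[0,0,-0.1],0],[[0,0,0],[0,0,0],0]]}}

```text
clock: 15.25
position: [0.5962, -0.0841, 0.0643]
ee_rot: [0.0, 0.997, -0.083, 0.0]
contact_force: [-0.6, -0.3, 1.5]
width: -0.0001
gripper_force: 0.5
```

Emit:
{"name": "drive_tool", "arguments": {"rows": [[[0,0,0],[0,0,-0.1],0],[[0,0,0],[0,0,0],0]]}}

```text
clock: 15.5
position: [0.5961, -0.0841, 0.0632]
ee_rot: [0.0, 0.997, -0.083, -0.0]
contact_force: [-0.9, -1.2, 0.6]
width: -0.0002
gripper_force: 0.9
```

Flap 2 gives way, so I'll continue down.

Emit:
{"name": "drive_tool", "arguments": {"rows": [[[0,0,0],[0,0,-0.1],0],[[0,0,0],[0,0,-0.1],0],[[0,0,0],[0,0,0],0]]}}

```text
clock: 15.88
position: [0.596, -0.0839, 0.0609]
ee_rot: [-0.0, 0.997, -0.084, -0.0]
contact_force: [-0.8, -0.6, 1.4]
width: 0.0
gripper_force: 0.6
```

Emit:
{"name": "drive_tool", "arguments": {"rows": [[[0,0,0],[0,0,-0.1],0],[[0,0,0],[0,0,-0.1],0],[[0,0,0],[0,0,0],0]]}}

```text
clock: 16.25
position: [0.5961, -0.0839, 0.0589]
ee_rot: [-0.0, 0.997, -0.084, -0.0]
contact_force: [-0.9, 0.3, 1.2]
width: 0.0003
gripper_force: 0.6
```

Free. I'll push it on to the stop.

Emit:
{"name": "drive_tool", "arguments": {"rows": [[[0,0,0],[0,0,-0.3],0],[[0,0,0],[0,0,-0.3],0],[[0,0,0],[0,0,-0.3],0],[[0,0,0],[0,0,-0.3],0],[[0,0,0],[0,0,0],0]]}}

```text
clock: 16.88
position: [0.5958, -0.0838, 0.0465]
ee_rot: [-0.0, 0.997, -0.084, -0.001]
contact_force: [-0.7, -0.2, -0.5]
width: 0.0002
gripper_force: 0.0
```

Emit:
{"name": "drive_tool", "arguments": {"rows": [[[0,0,0],[0,0,-0.2],0],[[0,0,0],[0,0,-0.2],0],[[0,0,0],[0,0,0],0]]}}

```text
clock: 17.25
position: [0.5959, -0.0839, 0.0428]
ee_rot: [-0.0, 0.997, -0.084, -0.0]
contact_force: [0.3, -0.1, -0.4]
width: 0.0005
gripper_force: 0.0
```

Emit:
{"name": "drive_tool", "arguments": {"rows": [[[0,0,0],[0,0,-0.1],0],[[0,0,0],[0,0,-0.1],0],[[0,0,0],[0,0,0],0]]}}

```text
clock: 17.62
position: [0.5962, -0.084, 0.0421]
ee_rot: [0.0, 0.997, -0.083, 0.0]
contact_force: [-1.3, -0.2, 5.9]
width: -0.0001
gripper_force: 3.0
```

Emit:
{"name": "drive_tool", "arguments": {"rows": [[[0,0,0],[0,0,-0.1],0],[[0,0,0],[0,0,0],0]]}}

```text
clock: 17.88
position: [0.5963, -0.084, 0.042]
ee_rot: [0.0, 0.997, -0.083, 0.001]
contact_force: [-3.4, 1.5, 11.8]
width: 0.0004
gripper_force: 5.1
```

Emit:
{"name": "drive_tool", "arguments": {"rows": [[[0,0,0],[0,0,-0.1],0],[[0,0,0],[0,0,0],0]]}}

```text
clock: 18.12
position: [0.5963, -0.084, 0.0418]
ee_rot: [0.0, 0.997, -0.083, 0.001]
contact_force: [-4.9, 1.0, 16.1]
width: -0.0001
gripper_force: 7.3
```

It's hard against the stop. Withdrawing straight up.

Emit:
{"name": "drive_tool", "arguments": {"rows": [[[0,0,0],[0,0,1],0],[[0,0,0],[0,0,2],0],[[0,0,0],[0,0,4],0],[[0,0,0],[0,0,5],0],[[0,0,0],[0,0,5],0],[[0,0,0],[-4,-4,2],0],[[0,0,0],[-5,-5,0],0],[[0,0,0],[-5,-5,0],0]]}}

```text
clock: 19.12
position: [0.4667, -0.2134, 0.2294]
ee_rot: [0.0, 0.997, -0.083, 0.0]
contact_force: [0.2, -1.5, 0.4]
width: -0.0003
gripper_force: 0.0
```

Emit:
{"name": "drive_tool", "arguments": {"rows": [[[0,0,0],[-5,-5,0],0],[[0,0,0],[-4,-5,0],0],[[0,0,0],[0,-5,0],0],[[0,0,0],[0,-5,0],0],[[0,0,0],[0,-5,0],0],[[0,0,0],[0,0,0],0],[[0,0,0],[0,0,0],0]]}}

```text
clock: 20.0
position: [0.3843, -0.4547, 0.2285]
ee_rot: [-0.001, 0.996, -0.084, -0.0]
contact_force: [1.2, 0.5, 0.2]
width: -0.0002
gripper_force: 0.0
```

```bash
python3 - <<'E'
from h import *
b=eyes.get_image("top")[:,:,::-1]; a=eyes.get_image("scene")[:,:,::-1]
x=cv2.resize(b[135:315,150:410],(416,288)); y=cv2.resize(a[130:320,150:430],(380,258))
c=np.zeros((546,416,3),np.uint8); c[:288]=x; c[288:,:380]=y
cv2.imwrite("pics/end.png",c); s=manip.get_state(); print(s["position"],s["contact_force"],s["clock"])
E
```

```text
[ 0.38461329 -0.45397728  0.2291145 ] [-0.7696499   0.95883648  0.95058604] 20.1
```

View pics/end.png

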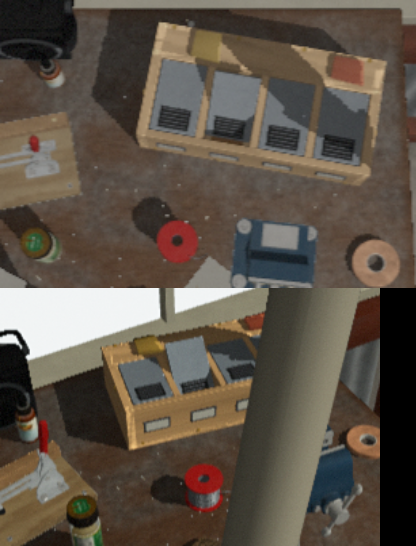

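Flap 2 stands tipped in both views (scene far edge from about crop (167,345) to (205,337)), and everything else is in place. I'll check the angle numerically.

```bash
python3 - <<'E'
from h import *
P=np.array([.596,-.0839,.087]); c,sn=np.cos(-.18),np.sin(-.18)
for th in(.55,.65,.75):
  for dy in(.0345,-.0345):
    dx=.034+.055*np.cos(th)-.003*np.sin(th); z=.055*np.sin(th)+.003*np.cos(th)
    q=proj("scene",P+[c*dx-sn*dy,sn*dx+c*dy,z]); print(th,((q-[150,130])*[380/280,258/190]+[0,288]).round(1))
E
```

```text
0.55 [163.3 345.1]
0.55 [200.9 337.4]
0.65 [163.8 344.2]
0.65 [201.6 336.5]
0.75 [164.3 343.6]
0.75 [202.3 335.9]
```

```bash
python3 -c "
from rig import job
print(job.sign_off())"
```

```text
the job is handed in; nothing more can be done
None
```

Flap 2 was the free one: I pushed it down by its pad to a hard stop, drew the hand clear and handed the job in at about 20 s. Flaps 3 and 4 were firm at about 9 N, and flap 1 was left untouched. The final pictures showed flap 2 tipped and the loose things where they were, though they couldn't confirm its exact angle.

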